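Pin a pack of drilled blanks together in the drill vice

ROBOT

A 7-joint arm with a two-finger parallel gripper is mounted at the origin on a cart in front of the work surface, level with it; the furniture and walls round the work are solid. World frame = base frame: x ahead of the robot, y to its left, z up, the work surface at z = 0. Lengths are in m, angles in degrees, forces in N, time in s.
With the tool pointing down it reaches from about 0.425 to 0.825 m from the base axis. Payload 3.6 kg.
Tool frame: the origin (TCP) lies between the finger pads; the fingertips stand 19 mm ahead of it and the grasp point (between the pads) is the TCP; z points along the fingers, y is the line along which they close (so a half turn about z gives the same grasp; the last joint's range is limited). The gripper opens to 85 mm and grips with 20 to 120 N. Pads are 22 mm wide; open, the fingers measure 114 mm over their backs; the gripper's body (76 mm by 85 mm) begins 54 mm behind the grasp point. The pads swing forward as they close: fully open they stand 13 mm farther back than shut.
Start: joints at [64.2, 35.231, -0.722, 81.555, 0.464, 63.22, -2.315], TCP at [0.267, -0.592, 0.25] pointing down, gripper open.
Joint ranges: [-178.69, 178.69], [-17.37, 117.87], [-77.05, 75.6], [15.02, 138.74], [-78.02, 258.01], [0.78, 113.62], [-162.83, 162.83]. Speed limits (degrees/s): [159.86, 159.86, 180, 180, 180, 180, 180].

INTERFACE

Orientations are given as [roll, pitch, yaw] about the fixed x, y, z axes, in that order (R = Rz(yaw) Ry(pitch) Rx(roll)).
In Python, from cell import * gives the robot as it stands.
- The arm moves only by the tool arm_command, never from a script. Its argument "rows" is a list of rows, each a list of 3 entries, a list of its own where there are three numbers: the shift along the tool's x, y, z in cm, then the turn, a rotation vector about the tool's x, y, z in rad, then the closure, from -1 (fully open) to 1 (shut). A call has 1 to 10 rows; each row is the pose to reach, as a shift and turn from the pose commanded when the call began, along the tool's axes at that moment; what a row does not reach only later rows make up. A row lasts 1/10 s, in which the tool goes at most 50 mm and 8.59 degrees, less where a joint would pass 70% of its speed; a pose out of reach is approached as far as the arm can. A call with a gripper value outside its range is refused whole. The fingers move at their own pace and stop on an object; "newtons" is the grip in N (left out, the last holds). Time passes only in rows, so rows that repeat a pose let the fingers close. It gives the time, the measured TCP pose, the force, the opening and the grip force at its end, in the units of the state.
- sense(): the state, without advancing time (a new reading comes with each control period).
- camera(name): name is "scene" or "top" or "wrist"; returns the picture (400x640x3 uint8, red, green, blue); there is no depth.
- camera_model(name): a dict with "fx", "fy", "cx", "cy" (pixels), "R" (3x3) and "t" (3): a world point X has camera coordinates R X + t. Camera axes: x right, y down, z forward; pixel columns grow to the right and rows downward; lengths in m; the calibration is good to about 2 mm. The wrist camera is an equidistant fisheye: a pixel r from the principal point sees the ray r / f radians off the axis. A picture is of the moment at which its call begins: read the wrist's pose just before it. camera_model takes no time and is no camera call; for the wrist camera it gives the pose at the moment of the call.
- close_job(): hands the job in; it is judged then, once.
The state is a dict: "time": time; "joint_positions": joint angles; "joint_vel": joint speeds; "joint_torque": joint torques, N m; "ee_pos": TCP position; "eef_rot": TCP orientation; "contact_force": force on the tool from outside, world axes, zero at the start; "ft_torque": the same for the moment, N m; "width": opening from 0.0 (shut) to 1.0 (fully open); "finger_force": force on a finger pad.
Only numpy, scipy, OpenCV 4.12 (cv2) and the standard library are available. Lean on these libraries where they do the work, as an engineer would, in place of code of your own. Each camera call takes 0.05 s, during which the arm holds its last target. There are 200 camera calls.

TASK

The four rough-sawn blanks stacked loosely in the small vice are to be pinned into one pack, to be filed to one shape. Slide the vice's loose jaw up snug against them so that it squares up their sides, then take the pin from the wooden stand and work it by feel through all four holes, shifting the blanks along the jaws as needed, until its shoulder sits fully home on the top blank, and let go. Go gently: never press the pin on anything with more than 25 N or a blank against the vice or its jaw with more than 40 N, keep the blanks flat in the vice, and don't disturb the mug, the glue bottle or the tape.

Things in the scene. Friction and masses are not known exactly. Their poses are not given: they have to be found in the camera images.
- bench_vice: small blue-grey drilling vice fixed to the desk, 80 x 146 x 42 mm. Origin at the middle of its underside; y runs along the slide from the fixed jaw (-y end) to the screw with its cross bar (+y end, towards the robot), x along the jaws. The pack lies on two flat rails, tops at z = 18 mm; the slot between them (x = -14 to 14 mm) is open down to z = 10 mm. Foot flanges: to x = +-40 mm, 6 mm high.
- bench_vice_jaw (a joint): how far the loose jaw is slid open (m, grows towards the vice's +y): the gap between the jaws is this value plus 3 mm, so it closes on the pack at about 0.023. The screw's nut is released: the jaw slides by hand against about 4 N of friction and stays where it is left, holding the blanks so lightly that they can still be slid along.
- jaw_top (a point): middle of the loose jaw's top face, 42 mm above the desk; moves with the jaw. The jaw block is 56 mm along the vice's x, with free upright end faces that two fingers can take, 26.5 mm along y, and stands from z = 18 to 42 mm.
- fixed_face (a point): middle of the fixed jaw's upright face, 30 mm above the desk, facing the pack and the loose jaw; axes as the vice's. The jaw reaches 28 mm to either side along x and up to 42 mm above the desk.
- pin: locating pin, 40 g, starts upright in the wooden stand. Origin at its shoulder on the axis, z up along the handle. Below the shoulder a steel shank 8 mm in diameter, 26 mm long, the last 6 mm tapering to a 6 mm flat nose; above it a 17 mm aluminium collar 4 mm high, then a red handle 15 mm in diameter that ends 35 mm above the shoulder.
- pin_stand: wooden stand, 92 x 42 x 32 mm, fixed; origin at the middle of its underside, x along its length. The pin stands in the hole at x = -22 mm (29 mm deep, 10.5 mm wide); two bare drill shanks stand 10 mm and 6 mm proud of the top at x = +16 and +34 mm.
- mug: spotted mug, bystander, 93 mm high; origin at its underside
- glue_bottle: small glue bottle with a red cap, bystander, 94 mm high, 28 mm in diameter; origin at its underside
- masking_tape: roll of masking tape lying flat, bystander, 103 mm in diameter, 25 mm high; origin at its underside
- plate_1: aluminium bar blank, 62 x 26 x 5 mm (x, y, z), number 1 from below in the loose pack of four on the vice's rails; origin at the middle of its underside, x along its length. Its one hole, 9.5 mm, is on the centreline of its width, but as the ends are rough-sawn it lies up to 2.5 mm off the middle of the length, to either side, differently in each: with ends flush holes are up to 5 mm out of line.
- plate_2: brass bar blank, 62 x 26 x 5 mm (x, y, z), number 2 from below in the loose pack of four on the vice's rails; origin at the middle of its underside, x along its length. Its one hole, 9.5 mm, is on the centreline of its width, but as the ends are rough-sawn it lies up to 2.5 mm off the middle of the length, to either side, differently in each: with ends flush holes are up to 5 mm out of line.
- plate_3: aluminium bar blank, 62 x 26 x 5 mm (x, y, z), number 3 from below in the loose pack of four on the vice's rails; origin at the middle of its underside, x along its length. Its one hole, 9.5 mm, is on the centreline of its width, but as the ends are rough-sawn it lies up to 2.5 mm off the middle of the length, to either side, differently in each: with ends flush holes are up to 5 mm out of line.
- plate_4: brass bar blank, 62 x 26 x 5 mm (x, y, z), number 4 from below in the loose pack of four on the vice's rails; origin at the middle of its underside, x along its length. Its one hole, 9.5 mm, is on the centreline of its width, but as the ends are rough-sawn it lies up to 2.5 mm off the middle of the length, to either side, differently in each: with ends flush holes are up to 5 mm out of line.
Mind the look-alikes: they are no part of the job. What is shaped like the plate_4 but white is not meant.

How it is judged:
By the outcome, as a careful person would: the job done as asked, in the order asked, and still so for the second after the job is handed in, with the robot touching nothing.
It also fails if it takes over 72 s, if anything falls off the work surface, if the arm or the gripper's body presses on something with over 40 N, if the wrist force passes 120 N, or if a joint passes its speed limit or range.

## Working session

There is one attempt and no reset: what is moved stays moved. The work goes in short steps, Python scripts to look and compute and a tool call to move; the robot and the scene stay as the last step left them, time stands still between calls to the robot, and variables do not carry over. Pictures are saved under pics/ and viewed, at most 10 in all, crops included, and the job is handed in when it is done.

Besides the shell and the picture viewer there is one more tool, called after "Emit:" as name(argument=value, ...), one argument or row to a line, values as JSON. arm_command: Moves the arm, as the interface text tells. Its arguments: {"type":"object","properties":{"rows":{"type":"array"},"newtons":{"type":"number"}},"required":["rows"]}

```bash
ls; mkdir -p pics
python3 - <<'E'
from cell import *
import cv2,numpy as np
s=sense();print(s)
for n in("scene","top","wrist"):
    im=camera(n);cv2.imwrite(f"pics/{n}0.png",im[:,:,::-1])
    m=camera_model(n);print(n,{k:np.round(v,4).tolist() for k,v in m.items() if k!='x'})
E
```

```text
pics
{'time': 0.0, 'joint_positions': array([64.19774736, 35.29032173, -0.72331378, 81.64593356,  0.46482559,
       63.21786575, -2.31566417]), 'joint_vel': array([ 0.13367759,  0.13289159, -0.03575274,  0.02040117,  0.07492776,
       -0.07086636, -0.03620984]), 'joint_torque': array([-2.12414016e-04, -4.69216740e+01,  2.59251902e-01, -1.71031970e+01,
        9.99325246e-03,  9.70247114e-03,  2.34582939e-05]), 'ee_pos': array([ 0.26702046, -0.59180344,  0.24909925]), 'eef_rot': array([-1.79848790e+02,  2.65349367e-03,  2.42875493e+01]), 'contact_force': array([ 0.45841922,  0.87072259, -0.11319411]), 'ft_torque': array([ 0.04376318,  0.01808423, -0.01236917]), 'finger_force': 0.0, 'width': 0.9986315582302507}
scene {'fx': 419.518, 'fy': 419.518, 'cx': 313.1775, 'cy': 200.7773, 'R': [[-0.4233, -0.906, 0.0071], [-0.4126, 0.1858, -0.8918], [0.8066, -0.3804, -0.4525]], 't': [0.2321, 0.276, 0.4382]}
top {'fx': 492.5628, 'fy': 492.5628, 'cx': 324.3307, 'cy': 200.5964, 'R': [[-0.0222, -0.9998, -0.0], [-0.9906, 0.022, -0.1352], [0.1352, -0.003, -0.9908]], 't': [-0.0212, 0.5657, 1.0834]}
wrist {'fx': 309.7069, 'fy': 309.7069, 'cx': 316.2794, 'cy': 202.7641, 'R': [[0.4105, -0.9119, -0.0023], [-0.865, -0.3901, 0.3155], [-0.2886, -0.1275, -0.9489]], 't': [-0.65, -0.0402, 0.3809]}
```

View pics/top0.png

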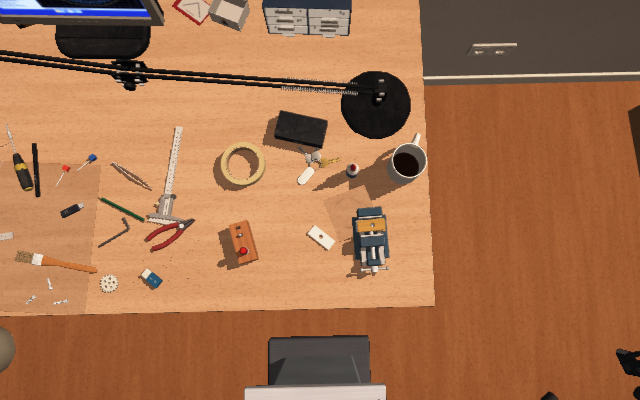

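View pics/scene0.png

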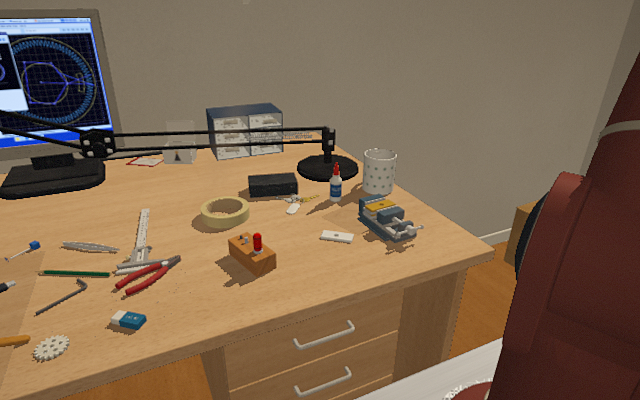

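The top view shows the vice at about (371,240), with a brass plate on top at (371,225). The pin is the red handle at (243,251) in the stand at (243,243). Look-alikes: the white plate at (321,238), which isn't wanted, and the glue bottle's red cap at (352,170), which isn't the pin. The mug is at (407,162) and the tape at (243,165).

```bash
cat > h.py <<'E'
import numpy as np,cv2
from cell import *
def ray(n,u,v,z,m=None):
    m=m or camera_model(n);R=np.array(m['R']);t=np.array(m['t'])
    x=(u-m['cx'])/m['fx'];y=(v-m['cy'])/m['fy']
    if n=='wrist':
        r=np.hypot(x,y);d=np.array([x/r*np.sin(r),y/r*np.sin(r),np.cos(r)]) if r>1e-9 else np.array([0,0,1.])
    else: d=np.array([x,y,1.])
    c=-R.T@t;d=R.T@d;return c+d*(z-c[2])/d[2]
def proj(n,X,m=None):
    m=m or camera_model(n);p=np.array(m['R'])@X+np.array(m['t'])
    if n=='wrist':
        a=np.arctan2(np.hypot(p[0],p[1]),p[2]);r=np.hypot(p[0],p[1]);q=p[:2]/r*a
    else:q=p[:2]/p[2]
    return np.array([m['fx']*q[0]+m['cx'],m['fy']*q[1]+m['cy']])
E
python3 - <<'E'
from h import *
im=cv2.imread('pics/top0.png')
a=cv2.resize(im[200:280,330:410],None,fx=5,fy=5,interpolation=2)
b=cv2.resize(im[205:285,210:290],None,fx=5,fy=5,interpolation=2)
cv2.imwrite('pics/c1.png',np.hstack([a,b]))
for u,v,z in [(371,240,.04),(243,251,.065),(321,238,.005),(407,162,.09),(352,170,.09),(243,165,.025)]: print(ray('top',u,v,z).round(3))
E
```

```text
[ 0.473 -0.137  0.04 ]
[0.454 0.147 0.065]
[ 0.482 -0.024  0.005]
[ 0.64  -0.217  0.09 ]
[ 0.624 -0.096  0.09 ]
[0.655 0.154 0.025]
```

View pics/c1.png

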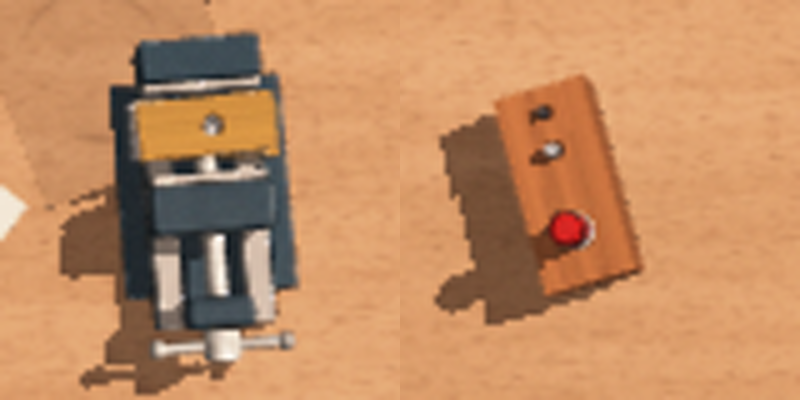

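Run:
```python
from h import *
def L(x,y,z):return ray('top',330+x/5,200+y/5,z)
def S(x,y,z):return ray('top',210+x/5,205+y/5,z)
for nm,P,z in [('fixed',[(137,45),(258,35),(262,75),(143,83)],.042),('loose',[(153,185),(272,178),(275,225),(157,233)],.042),('plate4',[(132,100),(276,90),(280,153),(138,162)],.038)]:
    Q=[L(*p,z) for p in P];a=Q[0]-Q[1];b=Q[3]-Q[2];e=Q[0]-Q[3]
    print(nm,np.round(np.mean(Q,0),4),[np.round(q[:2],4).tolist() for q in Q],np.degrees(np.arctan2(a[0],a[1])),np.degrees(np.arctan2(b[0],b[1])),np.linalg.norm(a),np.linalg.norm(e))
print('hole4',L(212,125,.038))
Q=[S(*p,.032) for p in [(98,102),(183,73),(240,268),(147,298)]]
print('stand',np.round(Q,4),np.mean(Q,0));print('pin top',S(168,227,.067),S(168,229,.067))
```

```text
fixed [ 0.5365 -0.1365  0.042 ] [[0.5437, -0.1081], [0.5471, -0.1631], [0.5288, -0.1642], [0.5264, -0.1103]] -3.4835961905096013 -2.592229258307879 0.05507374476421253 0.01748455878533382
loose [ 0.4705 -0.1406  0.042 ] [[0.4802, -0.1134], [0.4822, -0.167], [0.4611, -0.1675], [0.4587, -0.1145]] -2.092068141254721 -2.5929377312148607 0.05363671406543325 0.02156078559005068
plate4 [ 0.5065 -0.1387  0.038 ] [[0.5192, -0.1054], [0.5223, -0.1708], [0.4936, -0.1715], [0.491, -0.1072]] -2.7155954450408286 -2.3563822165696804 0.06550299504514882 0.028222292664765194
hole4 [ 0.50699332 -0.14122281  0.038     ]
stand [[0.5138 0.183  0.032 ]
 [0.5262 0.1443 0.032 ]
 [0.4373 0.1187 0.032 ]
 [0.4248 0.1606 0.032 ]] [0.47552585 0.15167775 0.032     ]
pin top [0.45509473 0.14549298 0.067     ] [0.45422298 0.14549298 0.067     ]
```

Emit:
arm_command(
  rows=[
    [[1.1,-1,0.3],[0,0,0.01],-1],
    [[3.7,-3.3,1],[0,0,0.04],-1],
    [[7,-6.2,1.9],[0,0,0.07],-1],
    [[10.7,-9.5,2.9],[0,0,0.11],-1],
    [[14.5,-12.8,3.9],[0,0,0.15],-1],
    [[18.2,-16.1,4.9],[0,0,0.19],-1],
    [[21.9,-19.4,5.9],[0,0,0.22],-1],
    [[25.6,-22.6,6.9],[0,0,0.26],-1],
    [[29.3,-25.9,7.9],[0,0,0.3],-1],
    [[32.3,-28.5,8.7],[0,0,0.33],-1],
  ],
)

```text
time: 1.15
ee_pos: [0.4451, -0.1972, 0.1628]
eef_rot: [-180.0, 0.0, 5.4]
contact_force: [0.2, 0.2, -0.1]
width: 0.999
finger_force: 0.0
```

Emit:
arm_command(
  rows=[
    [[1.6,-2.8,0.0],[0,0,0.02],-1],
    [[2.6,-4.7,0],[0,0,0.04],-1],
    [[3.1,-5.6,0],[0,0,0.049],-1],
    [[3.1,-5.6,0],[0,0,0.049],-1],
    [[3.1,-5.6,0],[0,0,0.049],-1],
  ],
)

```text
time: 1.65
ee_pos: [0.4696, -0.1426, 0.1633]
eef_rot: [179.9, 0.0, 2.5]
contact_force: [0.3, -0.8, 0.0]
width: 0.999
finger_force: 0.0
```

Run:
```python
from h import *
s=sense();m=camera_model('wrist');im=camera('wrist')
print(s['ee_pos'],s['eef_rot'],s['contact_force'])
cv2.imwrite('pics/w1f.png',im[:,:,::-1])
print({k:np.round(v,4).tolist() for k,v in m.items()})
print(proj('wrist',np.array([.47,-.14,.042]),m),proj('wrist',np.array([.507,-.141,.038]),m))
p=proj('wrist',np.array([.495,-.14,.042]),m).astype(int);print(p)
y0=max(0,p[1]-100);x0=max(0,p[0]-130);print(x0,y0)
cv2.imwrite('pics/w1.png',cv2.resize(im[y0:y0+200,x0:x0+266,::-1],None,fx=3,fy=3,interpolation=2))
```

```text
[ 0.46957399 -0.14261708  0.16334689] [1.79944426e+02 2.85603126e-02 2.48396774e+00] [ 0.28757602 -0.77128926  0.00766051]
{'fx': 309.7069, 'fy': 309.7069, 'cx': 316.2794, 'cy': 202.7641, 'R': [[0.0424, -0.9991, 0.0008], [-0.9479, -0.04, 0.316], [-0.3157, -0.0141, -0.9488]], 't': [-0.1634, 0.4266, 0.4439]}
[311.98911794 202.66384173] [315.04204584 157.97780455]
[313 173]
183 73
```

View pics/w1.png

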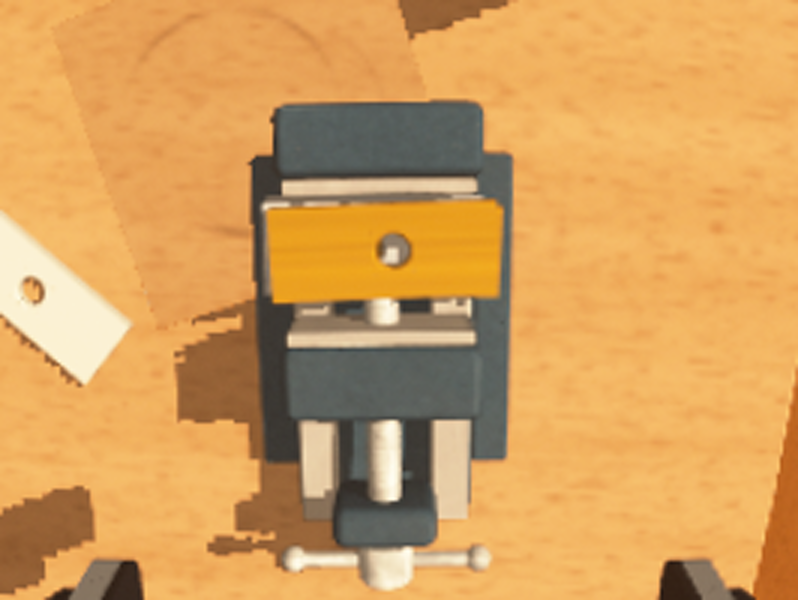

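Run:
```python
from h import *
m=dict(fx=309.7069,fy=309.7069,cx=316.2794,cy=202.7641)
m=camera_model('wrist')
def W(x,y,z):return ray('wrist',183+x/3,73+y/3,z,m)
def show(nm,P,z):
    Q=[W(*p,z) for p in P];a=Q[0]-Q[1]
    print(nm,np.round(np.mean(Q,0)[:2],4),[np.round(q[:2],4).tolist() for q in Q],np.degrees(np.arctan2(a[0],a[1])).round(2))
show('loose',[(288,350),(478,348),(478,416),(290,419)],.042)
show('strip',[(288,333),(476,331)],.042)
show('fixed',[(275,104),(483,102),(483,173),(275,175)],.042)
show('fstrip',[(282,193),(477,192)],.042)
show('p4',[(267,208),(504,200),(499,295),(274,303)],.038)
show('hole4',[(393,250),(393,250)],.038)
```

```text
loose [ 0.4714 -0.1394] [[0.48, -0.1128], [0.4827, -0.1649], [0.4629, -0.1663], [0.4598, -0.1134]] -2.95
strip [ 0.4862 -0.1384] [[0.4849, -0.1128], [0.4875, -0.1641]] -2.94
fixed [ 0.5387 -0.1357] [[0.5469, -0.1083], [0.5494, -0.1623], [0.5306, -0.1634], [0.528, -0.1087]] -2.66
fstrip [ 0.5243 -0.1364] [[0.5232, -0.1107], [0.5255, -0.1621]] -2.48
p4 [ 0.5078 -0.1386] [[0.5186, -0.1061], [0.5233, -0.1698], [0.497, -0.1702], [0.4922, -0.1083]] -4.2
hole4 [ 0.5082 -0.1406] [[0.5082, -0.1406], [0.5082, -0.1406]] 0.0
```

Emit:
arm_command(
  rows=[
    [[0.1,-0.1,1.0],[0,0,0],-1],
    [[0.25,-0.35,4],[0,0,0],-1],
    [[0.25,-0.35,7.5],[0,0,0],-1],
    [[0.25,-0.35,10.3],[0,0,0],-1],
    [[0.25,-0.35,11.8],[0,0,0],-1],
    [[0.25,-0.35,12.3],[0,0,0],-1],
    [[0.25,-0.35,12.3],[0,0,0],-0.2],
    [[0.25,-0.35,12.3],[0,0,0],0.3],
    [[0.25,-0.35,12.3],[0,0,0],0.4],
    [[0.25,-0.35,12.3],[0,0,0],0.4],
  ],
  newtons=20,
)

```text
time: 2.7
ee_pos: [0.4728, -0.137, 0.0413]
eef_rot: [-180.0, -0.1, 2.6]
contact_force: [-0.7, 2.3, 3.7]
width: 0.654
finger_force: 23.1
```

Emit:
arm_command(
  rows=[
    [[0.2,-0.2,0],[0,0,0],0.4],
    [[0.4,-0.2,0],[0,0,0],0.4],
    [[0.6,-0.2,0],[0,0,0],0.4],
    [[0.75,-0.2,0],[0,0,0],0.4],
    [[0.85,-0.2,0],[0,0,0],0.4],
    [[0.85,-0.2,0],[0,0,0],0.4],
  ],
)

```text
time: 3.3
ee_pos: [0.4796, -0.1365, 0.0412]
eef_rot: [179.9, 0.1, 2.6]
contact_force: [-4.0, -1.6, 7.2]
width: 0.65
finger_force: 23.7
```

Emit:
arm_command(
  rows=[
    [[0.1,-0.1,-0.1],[0,0,0],0.4],
    [[0.2,-0.1,-0.1],[0,0,0],0.4],
    [[0.3,-0.1,-0.1],[0,0,0],0.4],
    [[0.3,-0.1,-0.1],[0,0,0],0.4],
  ],
)

```text
time: 3.7
ee_pos: [0.4812, -0.1364, 0.0413]
eef_rot: [179.9, 0.3, 2.5]
contact_force: [-3.9, -4.5, 0.8]
width: 0.651
finger_force: 23.7
```

Emit:
arm_command(
  rows=[
    [[0.1,0.15,0],[0,0,0],0.4],
    [[0.2,0.15,0],[0,0,0],0.4],
    [[0.3,0.15,0],[0,0,0],0.4],
    [[0.3,0.15,0],[0,0,0],0.4],
  ],
)

```text
time: 4.1
ee_pos: [0.4838, -0.1363, 0.0412]
eef_rot: [180.0, 0.3, 2.6]
contact_force: [-5.8, -2.3, 3.3]
width: 0.651
finger_force: 23.7
```

Emit:
arm_command(
  rows=[
    [[0.1,0.05,0],[0,0,0],0.4],
    [[0.2,0.05,0],[0,0,0],0.4],
    [[0.2,0.05,0],[0,0,0],0.4],
  ],
)

```text
time: 4.4
ee_pos: [0.4845, -0.1364, 0.0412]
eef_rot: [-180.0, 0.5, 2.6]
contact_force: [-7.3, -0.9, 5.5]
width: 0.652
finger_force: 24.0
```

Emit:
arm_command(
  rows=[
    [[0.1,0,0],[0,0,0],0.4],
    [[0.2,0,0],[0,0,0],0.4],
    [[0.3,0,0],[0,0,0],0.4],
    [[0.3,0,0],[0,0,0],0.4],
  ],
)

```text
time: 4.8
ee_pos: [0.4848, -0.1363, 0.0412]
eef_rot: [-179.9, 0.8, 2.5]
contact_force: [-10.8, -0.6, 9.3]
width: 0.652
finger_force: 24.5
```

Emit:
arm_command(
  rows=[
    [[0.2,0,0],[0,0,0],0.4],
    [[0.3,0,0],[0,0,0],0.4],
    [[0.3,0,0],[0,0,0],0.4],
    [[0.0,0,0],[0,0,0],0.4],
    [[-0.3,0,0],[0,0,0],0.4],
    [[-0.4,0,0],[0,0,0],0.4],
  ],
)

```text
time: 5.4
ee_pos: [0.4848, -0.1363, 0.0412]
eef_rot: [-180.0, 0.3, 2.6]
contact_force: [-4.4, 0.4, 2.7]
width: 0.652
finger_force: 23.8
```

Release gently, lift, and look.

Emit:
arm_command(
  rows=[
    [[-0.25,0,0],[0,0,0],0.2],
    [[-0.25,0,0],[0,0,0],-0.2],
    [[-0.25,0,0],[0,0,0],-0.7],
    [[-0.25,0,0],[0,0,0],-1],
    [[-0.25,0,-1],[0,0,0],-1],
    [[-0.25,0,-4],[0,0,0],-1],
    [[-0.25,0,-8],[0,0,0],-1],
    [[-0.25,0,-10],[0,0,0],-1],
    [[-0.25,0,-10],[0,0,0],-1],
    [[-0.25,0,-10],[0,0,0],-1],
  ],
)

```text
time: 6.4
ee_pos: [0.486, -0.1358, 0.1421]
eef_rot: [180.0, -0.1, 2.6]
contact_force: [0.2, 0.6, 0.3]
width: 1.0
finger_force: 0.0
```

Run:
```python
from h import *
s=sense();m=camera_model('wrist');im=camera('wrist')
print(s['ee_pos'],s['eef_rot'])
import pickle;pickle.dump(m,open('m2.pkl','wb'))
p=proj('wrist',np.array([.505,-.138,.042]),m).astype(int)
y0=max(0,p[1]-75);x0=max(0,p[0]-100);print(x0,y0)
cv2.imwrite('pics/w2.png',cv2.resize(im[y0:y0+150,x0:x0+200,::-1],None,fx=4,fy=4,interpolation=2))
```

```text
[ 0.48600845 -0.13582247  0.14209336] [ 1.79985197e+02 -1.31865643e-01  2.58199903e+00]
219 113
```

View pics/w2.png

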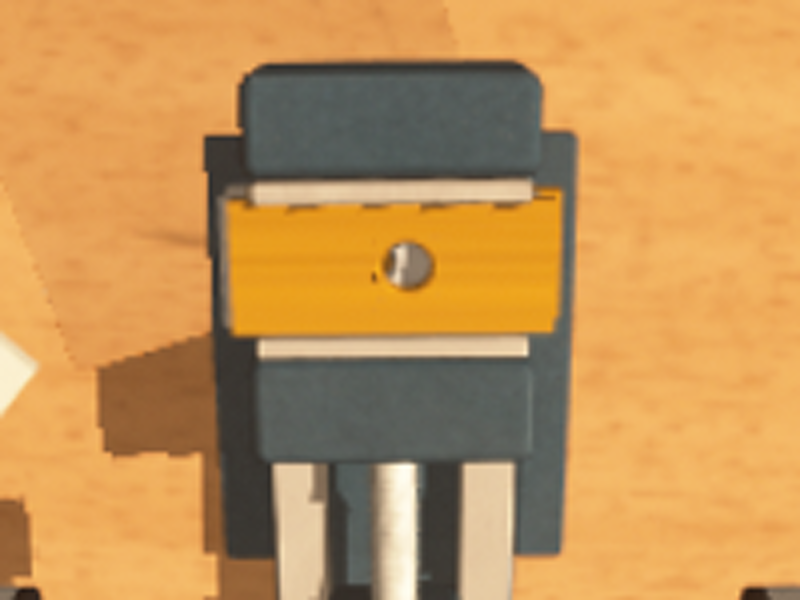

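The jaw is now snug: the top plate is square between the jaws, with its hole at crop (408,266) and plate 3's edge visible inside. Next is the pin.

Emit:
arm_command(
  rows=[
    [[-0.1,-1,0],[0,0,0],-1],
    [[-0.3,-4,0],[0,0,0],-1],
    [[-0.6,-8.5,0],[0,0,0],-1],
    [[-0.9,-13,0.3],[0,0,0],-1],
    [[-1.2,-17.5,0.6],[0,0,0],-1],
    [[-1.5,-22,0.9],[0,0,0],-1],
    [[-1.7,-25.5,1.2],[0,0,0],-1],
    [[-1.9,-27.7,1.2],[0,0,0],-1],
    [[-1.9,-28.3,1.2],[0,0,0],-1],
    [[-1.9,-28.3,1.2],[0,0,0],-1],
  ],
)

```text
time: 7.45
ee_pos: [0.453, 0.1466, 0.1286]
eef_rot: [180.0, 0.1, 2.7]
contact_force: [0.4, 0.2, 0.7]
width: 0.999
finger_force: 0.0
```

Run:
```python
from h import *
s=sense();m=camera_model('wrist');im=camera('wrist').astype(int)
print(s['ee_pos'],s['eef_rot'])
r,g,b=im[...,0],im[...,1],im[...,2]
k=((r>110)&(g<60)&(b<60)).astype(np.uint8)
n,l,st,c=cv2.connectedComponentsWithStats(k)
for i in range(1,n):
    if st[i,4]>20: print(st[i],c[i].round(1),ray('wrist',*c[i],.065,m).round(4))
print(proj('wrist',np.array([.4545,.1457,.065]),m))
i=1+np.argmax(st[1:,4]);x,y=c[i].astype(int)
cv2.imwrite('pics/p.png',cv2.resize(im[max(0,y-60):y+60,x-80:x+80,::-1].astype(np.uint8),None,fx=5,fy=5,interpolation=2))
t=camera('top').astype(int);r,g,b=t[...,0],t[...,1],t[...,2]
```

```text
[0.45304744 0.14660277 0.12864555] [1.79977622e+02 8.72585002e-02 2.69861759e+00]
[ 79 115  57  46 661] [104.7 134.8] [0.5165 0.299  0.065 ]
[ 91 133  57  51 752] [120.  160.2] [0.4979 0.2863 0.065 ]
[289 161   5   7  22] [291.5 163.9] [0.4971 0.163  0.065 ]
[301 204  22  32 465] [312.5 221.5] [0.4598 0.1485 0.065 ]
[316.39866483 229.05544876]
```

View pics/p.png

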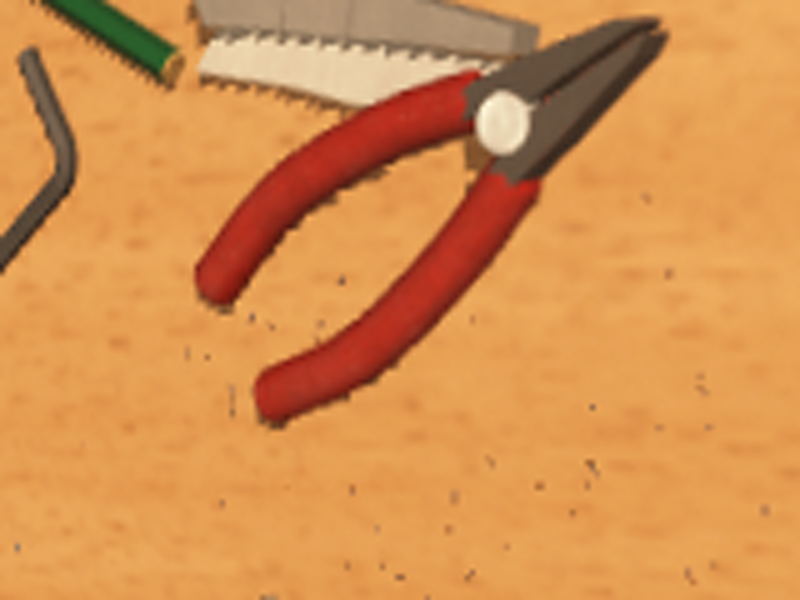

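I cropped the pliers by mistake; they aren't wanted. The pin is the blob with rows 204–236 and columns 301–323, so I'll work out its position from those edges.

Run:
```python
from h import *
m=camera_model('wrist')
print(ray('wrist',314,236,.067,m)+[.0075,0,0],ray('wrist',312,204,.036,m)-[.0075,0,0])
print(ray('wrist',301,228,.067,m),ray('wrist',323,228,.067,m))
```

```text
[0.45838143 0.14464183 0.067     ] [0.45499947 0.14674983 0.036     ]
[0.45623277 0.15330548 0.067     ] [0.45683374 0.13902492 0.067     ]
```

Emit:
arm_command(
  rows=[
    [[0.2,0.06,1],[0,0,0],-1],
    [[0.25,0.06,3],[0,0,0],-1],
    [[0.25,0.06,5.2],[0,0,0],-1],
    [[0.25,0.06,6.7],[0,0,0],-1],
    [[0.25,0.06,7.1],[0,0,0],-1],
    [[0.25,0.06,7.1],[0,0,0],-0.3],
    [[0.25,0.06,7.1],[0,0,0],0.3],
    [[0.25,0.06,7.1],[0,0,0],1],
    [[0.25,0.06,7.1],[0,0,0],1],
    [[0.25,0.06,7.1],[0,0,0],1],
  ],
  newtons=60,
)

```text
time: 8.55
ee_pos: [0.457, 0.1479, 0.0594]
eef_rot: [-179.8, -0.2, 2.6]
contact_force: [-3.2, 4.9, 7.8]
width: 0.149
finger_force: 60.9
```

Emit:
arm_command(
  rows=[
    [[0.1,-0.15,-0.2],[0,0,0],1],
    [[0.1,-0.15,-0.6],[0,0,0],1],
    [[0.1,-0.15,-1.2],[0,0,0],1],
    [[0.1,-0.15,-2.0],[0,0,0],1],
    [[0.1,-0.15,-3.0],[0,0,0],1],
    [[0.1,-0.15,-4.2],[0,0,0],1],
    [[0.1,-0.15,-5.4],[0,0,0],1],
    [[0.1,-0.15,-6.6],[0,0,0],1],
    [[0.1,-0.15,-7],[0,0,0],1],
    [[0.1,-0.15,-7],[0,0,0],1],
  ],
)

```text
time: 9.55
ee_pos: [0.4577, 0.146, 0.1293]
eef_rot: [180.0, -0.1, 2.5]
contact_force: [-0.6, -0.0, -0.1]
width: 0.149
finger_force: 58.6
```

Run:
```python
from h import *
s=sense();m=camera_model('wrist');im=camera('wrist')
print(s['ee_pos'],s['eef_rot'],s['contact_force'],s['width'])
p=s['ee_pos']
for d in (.009,-.026,-.052):print(d,proj('wrist',p+[0,0,d],m))
a=cv2.resize(im[200:400,216:416,::-1],None,fx=2.5,fy=2.5,interpolation=2)
q=cv2.imread('pics/w2.png')[200:330,340:480];b=cv2.resize(q,(280,500),interpolation=2)
b=cv2.resize(cv2.imread('pics/w2.png')[225:305,370:450],(300,500),interpolation=2)
cv2.imwrite('pics/p2.png',np.hstack([a,b]))
```

```text
[0.45774447 0.14601433 0.12933894] [ 1.79975483e+02 -1.09324786e-01  2.49785949e+00] [-0.60943012 -0.0396564  -0.09742582] 0.14876958746328656
0.009 [314.29104532 295.82385412]
-0.026 [314.63960075 258.75155465]
-0.052 [314.83175509 238.78210523]
```

View pics/p2.png

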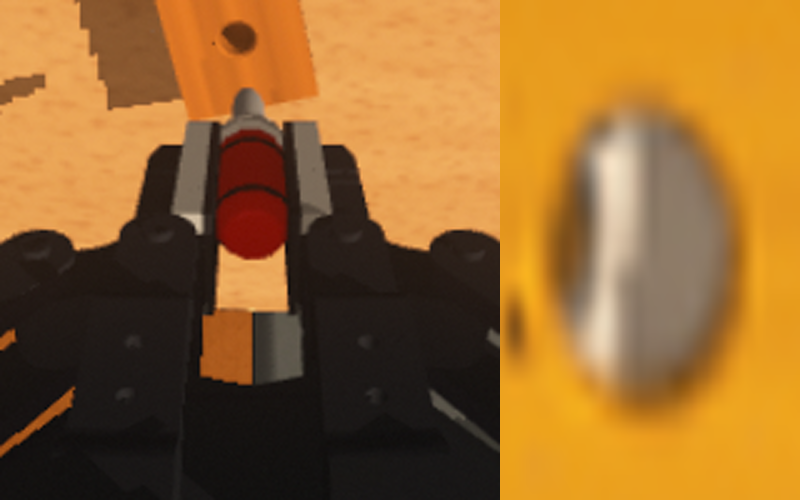

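The pin is held upright between the pads, with its nose at full-image pixel (315,237) against a predicted row of 239. Inside hole 4, a sliver on the left (+y) side looks like plate 3's hole.

Run:
```python
from h import *
import pickle;m=pickle.load(open('m2.pkl','rb'))
W=lambda x,y,z:ray('wrist',219+x/4,113+y/4,z,m).round(4)
print('h4',W(408,266,.038),'jaw front',W(258,338,.042),W(528,338,.042),'fixed',W(250,202,.042),W(532,200,.042),'fixed blue',W(245,70,.042),W(542,70,.042))
print('p4 ends',W(230,265,.038),W(560,260,.038),'p3 left',W(221,265,.033), 'p4 y', W(400,203,.038),W(400,334,.038))
```

```text
h4 [ 0.5112 -0.1392  0.038 ] jaw front [ 0.4969 -0.1113  0.042 ] [ 0.4992 -0.1625  0.042 ] fixed [ 0.5231 -0.1094  0.042 ] [ 0.5258 -0.1613  0.042 ] fixed blue [ 0.5475 -0.108   0.042 ] [ 0.5499 -0.1615  0.042 ]
p4 ends [ 0.51   -0.1054  0.038 ] [ 0.5137 -0.168   0.038 ] p3 left [ 0.5087 -0.103   0.033 ] p4 y [ 0.5232 -0.1371  0.038 ] [ 0.4977 -0.1383  0.038 ]
```

Emit:
arm_command(
  rows=[
    [[0.1,1,0],[0,0,0],1],
    [[0.5,4,0],[0,0,0],1],
    [[1.2,8.2,0],[0,0,0],1],
    [[1.8,12.5,0],[0,0,0],1],
    [[2.4,17,0],[0,0,0],1],
    [[3.1,21.5,0],[0,0,0],1],
    [[3.6,25.5,0],[0,0,0],1],
    [[4,28,0.5],[0,0,0],1],
    [[4.1,28.7,2],[0,0,0],1],
    [[4.1,28.7,2.8],[0,0,0],1],
  ],
)

```text
time: 10.6
ee_pos: [0.5097, -0.141, 0.0989]
eef_rot: [179.9, 0.2, 2.3]
contact_force: [-0.3, 0.2, -0.4]
width: 0.149
finger_force: 58.6
```

Emit:
arm_command(
  rows=[
    [[0,0,0.3],[0,0,0],1],
    [[0,0,0.3],[0,0,0],1],
    [[0,0,0.3],[0,0,0],1],
  ],
)

```text
time: 10.9
ee_pos: [0.5112, -0.1369, 0.0975]
eef_rot: [-180.0, -0.0, 2.7]
contact_force: [0.5, -0.4, -0.3]
width: 0.151
finger_force: 58.5
```

Run:
```python
from h import *
s=sense();m=camera_model('wrist');im=camera('wrist')
print(s['ee_pos'],s['eef_rot'],s['contact_force'])
p=s['ee_pos'];R=(proj('wrist',p-[0,0,.0534],m));print('tip',R,'hole',proj('wrist',np.array([.5112,-.1392,.038]),m),'p->plate top below tip',proj('wrist',np.array([p[0],p[1],.038]),m))
x,y=R.astype(int);x0,y0=x-40,y-40;print(x0,y0)
cv2.imwrite('pics/p3.png',cv2.resize(im[y0:y0+60,x0:x0+80,::-1],None,fx=10,fy=10,interpolation=2))
```

```text
[ 0.5111852  -0.13685896  0.09752258] [-1.79971504e+02 -1.01195687e-02  2.67872110e+00] [ 0.45857142 -0.41228993 -0.25897672]
tip [314.95473325 237.68690468] hole [318.62304223 233.83884887] p->plate top below tip [314.99909187 233.70752191]
274 197
```

View pics/p3.png

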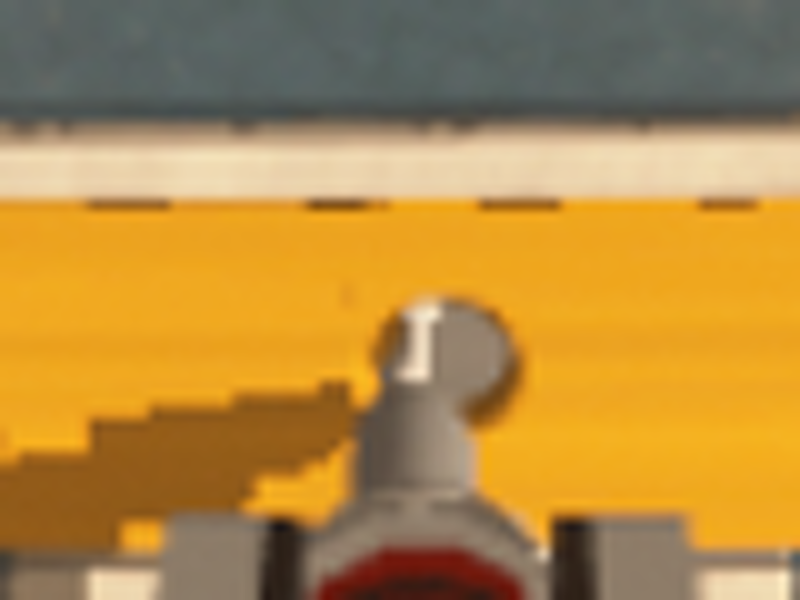

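Hole 4 is at pixel (318.8,233.7), where predicted, and the nose is 2.3 mm to its left. A dark brass crescent on the hole's left side puts hole 3 about 7 mm towards +y, which fits plate 3's protruding left end. I'll enter hole 4 first.

Emit:
arm_command(
  rows=[
    [[0.07,0.23,0],[0,0,0],1],
    [[0.07,0.23,0.2],[0,0,0],1],
    [[0.07,0.23,0.4],[0,0,0],1],
    [[0.07,0.23,0.55],[0,0,0],1],
    [[0.07,0.23,0.7],[0,0,0],1],
    [[0.07,0.23,0.85],[0,0,0],1],
    [[0.07,0.23,0.95],[0,0,0],1],
    [[0.07,0.23,0.95],[0,0,0],1],
  ],
)

```text
time: 11.75
ee_pos: [0.5119, -0.14, 0.0877]
eef_rot: [-180.0, 0.0, 2.6]
contact_force: [0.4, 0.6, -0.7]
width: 0.147
finger_force: 58.5
```

Emit:
arm_command(
  rows=[
    [[0,0,0.1],[0,0,0],1],
    [[0,0,0.2],[0,0,0],1],
    [[0,0,0.2],[0,0,0],1],
  ],
)

```text
time: 12.05
ee_pos: [0.5121, -0.1401, 0.0866]
eef_rot: [-180.0, -0.0, 2.6]
contact_force: [-0.8, 1.7, 5.6]
width: 0.152
finger_force: 59.4
```

Emit:
arm_command(
  rows=[
    [[0,0,-0.08],[0,0,0],1],
    [[0,-0.1,-0.08],[0,0,0],1],
    [[0,-0.2,-0.08],[0,0,0],1],
    [[0,-0.3,-0.08],[0,0,0],1],
    [[0,-0.4,-0.08],[0,0,0],1],
    [[0,-0.4,-0.08],[0,0,0],1],
  ],
)

```text
time: 12.65
ee_pos: [0.5118, -0.1367, 0.0867]
eef_rot: [180.0, -0.0, 2.6]
contact_force: [-0.2, -1.6, 2.3]
width: 0.153
finger_force: 58.7
```

Emit:
arm_command(
  rows=[
    [[0,-0.1,0],[0,0,0],1],
    [[0,-0.2,0],[0,0,0],1],
    [[0,-0.3,0],[0,0,0],1],
    [[0,-0.3,0],[0,0,0],1],
  ],
)

```text
time: 13.05
ee_pos: [0.5116, -0.1327, 0.0865]
eef_rot: [-180.0, -0.0, 2.6]
contact_force: [0.8, -1.5, 0.6]
width: 0.151
finger_force: 58.5
```

Emit:
arm_command(
  rows=[
    [[0,0,0.1],[0,0,0],1],
    [[0,0,0.2],[0,0,0],1],
    [[0,0,0.2],[0,0,0],1],
  ],
)

```text
time: 13.35
ee_pos: [0.5114, -0.1327, 0.0843]
eef_rot: [-180.0, 0.0, 2.6]
contact_force: [-0.5, -0.7, -0.7]
width: 0.151
finger_force: 58.4
```

Emit:
arm_command(
  rows=[
    [[0,0,0.1],[0,0,0],1],
    [[0,0,0.2],[0,0,0],1],
    [[0,0,0.3],[0,0,0],1],
    [[0,0,0.35],[0,0,0],1],
    [[0,0,0.35],[0,0,0],1],
  ],
)

```text
time: 13.85
ee_pos: [0.5116, -0.1328, 0.0817]
eef_rot: [-180.0, -0.0, 2.6]
contact_force: [0.2, 0.2, 4.6]
width: 0.151
finger_force: 59.1
```

Emit:
arm_command(
  rows=[
    [[0,0.05,-0.05],[0,0,0],1],
    [[0,0.15,-0.05],[0,0,0],1],
    [[0,0.25,-0.05],[0,0,0],1],
    [[0,0.35,-0.05],[0,0,0],1],
    [[0,0.35,-0.05],[0,0,0],1],
  ],
)

```text
time: 14.35
ee_pos: [0.5117, -0.1364, 0.0816]
eef_rot: [-180.0, 0.0, 2.6]
contact_force: [0.1, 3.5, 3.0]
width: 0.152
finger_force: 59.3
```

Emit:
arm_command(
  rows=[
    [[0,0.08,0],[0,0,0],1],
    [[0,0.16,0],[0,0,0],1],
    [[0,0.16,0],[0,0,0],1],
  ],
)

```text
time: 14.65
ee_pos: [0.5118, -0.1388, 0.0815]
eef_rot: [180.0, -0.0, 2.5]
contact_force: [-0.7, 2.9, 3.0]
width: 0.153
finger_force: 59.1
```

Emit:
arm_command(
  rows=[
    [[0,0.08,0],[0,0,0],1],
    [[0,0.16,0],[0,0,0],1],
    [[0,0.16,0],[0,0,0],1],
  ],
)

```text
time: 14.95
ee_pos: [0.5118, -0.1405, 0.0815]
eef_rot: [180.0, -0.0, 2.5]
contact_force: [0.6, 1.8, -0.2]
width: 0.148
finger_force: 58.9
```

Emit:
arm_command(
  rows=[
    [[0,0.08,0],[0,0,0],1],
    [[0,0.16,0],[0,0,0],1],
    [[0,0.16,0],[0,0,0],1],
  ],
)

```text
time: 15.25
ee_pos: [0.5119, -0.1419, 0.0815]
eef_rot: [180.0, -0.0, 2.6]
contact_force: [1.2, 2.5, 0.0]
width: 0.147
finger_force: 58.8
```

Emit:
arm_command(
  rows=[
    [[0,0,0.1],[0,0,0],1],
    [[0,0,0.2],[0,0,0],1],
    [[0,0,0.2],[0,0,0],1],
  ],
)

```text
time: 15.55
ee_pos: [0.5119, -0.1417, 0.0795]
eef_rot: [180.0, 0.0, 2.6]
contact_force: [0.8, 0.8, -0.8]
width: 0.15
finger_force: 58.7
```

Into hole 2. Now down to plate 1, whose top is at a TCP height of about 0.0767.

Emit:
arm_command(
  rows=[
    [[0,0,0.1],[0,0,0],1],
    [[0,0,0.2],[0,0,0],1],
    [[0,0,0.3],[0,0,0],1],
    [[0,0,0.35],[0,0,0],1],
    [[0,0,0.35],[0,0,0],1],
  ],
)

```text
time: 16.05
ee_pos: [0.512, -0.1417, 0.0767]
eef_rot: [180.0, -0.0, 2.6]
contact_force: [-0.2, 0.9, 5.1]
width: 0.154
finger_force: 59.3
```

Emit:
arm_command(
  rows=[
    [[0,-0.08,-0.05],[0,0,0],1],
    [[0,-0.16,-0.05],[0,0,0],1],
    [[0,-0.16,-0.05],[0,0,0],1],
  ],
)

```text
time: 16.35
ee_pos: [0.5119, -0.1411, 0.0767]
eef_rot: [179.9, -0.0, 2.5]
contact_force: [0.0, -1.2, 2.0]
width: 0.161
finger_force: 58.7
```

Emit:
arm_command(
  rows=[
    [[0,-0.08,0],[0,0,0],1],
    [[0,-0.16,0],[0,0,0],1],
    [[0,-0.16,0],[0,0,0],1],
  ],
)

```text
time: 16.65
ee_pos: [0.5118, -0.139, 0.0767]
eef_rot: [179.9, -0.0, 2.5]
contact_force: [0.4, -2.6, 2.3]
width: 0.146
finger_force: 58.7
```

Emit:
arm_command(
  rows=[
    [[0,-0.08,0],[0,0,0],1],
    [[0,-0.16,0],[0,0,0],1],
    [[0,-0.16,0],[0,0,0],1],
  ],
)

```text
time: 16.95
ee_pos: [0.5118, -0.1369, 0.0767]
eef_rot: [180.0, -0.0, 2.6]
contact_force: [-0.0, -2.8, 2.9]
width: 0.153
finger_force: 58.7
```

Emit:
arm_command(
  rows=[
    [[0,-0.08,0],[0,0,0],1],
    [[0,-0.16,0],[0,0,0],1],
    [[0,-0.16,0],[0,0,0],1],
  ],
)

```text
time: 17.25
ee_pos: [0.5117, -0.1349, 0.0767]
eef_rot: [-180.0, -0.0, 2.6]
contact_force: [0.7, -3.2, 3.1]
width: 0.154
finger_force: 58.7
```

Emit:
arm_command(
  rows=[
    [[0,-0.08,0],[0,0,0],1],
    [[0,-0.16,0],[0,0,0],1],
    [[0,-0.16,0],[0,0,0],1],
  ],
)

```text
time: 17.55
ee_pos: [0.5116, -0.1328, 0.0765]
eef_rot: [-180.0, 0.0, 2.6]
contact_force: [0.0, -2.1, 0.7]
width: 0.149
finger_force: 58.6
```

Force dropped at y = -0.133, so I'll nudge a little further and probe.

Emit:
arm_command(
  rows=[
    [[0,-0.05,0.0],[0,0,0],1],
    [[0,-0.05,0.1],[0,0,0],1],
    [[0,-0.05,0.2],[0,0,0],1],
    [[0,-0.05,0.2],[0,0,0],1],
  ],
)

```text
time: 17.95
ee_pos: [0.5114, -0.1326, 0.0743]
eef_rot: [-180.0, 0.0, 2.6]
contact_force: [1.1, -1.5, -0.3]
width: 0.153
finger_force: 58.4
```

Emit:
arm_command(
  rows=[
    [[0,0,0.1],[0,0,0],1],
    [[0,0,0.2],[0,0,0],1],
    [[0,0,0.3],[0,0,0],1],
    [[0,0,0.4],[0,0,0],1],
    [[0,0,0.5],[0,0,0],1],
    [[0,0,0.5],[0,0,0],1],
  ],
)

```text
time: 18.55
ee_pos: [0.5113, -0.1327, 0.0693]
eef_rot: [-180.0, 0.0, 2.6]
contact_force: [0.3, -0.4, -0.3]
width: 0.147
finger_force: 58.4
```

Emit:
arm_command(
  rows=[
    [[0,0,0.1],[0,0,0],1],
    [[0,0,0.2],[0,0,0],1],
    [[0,0,0.3],[0,0,0],1],
    [[0,0,0.4],[0,0,0],1],
    [[0,0,0.46],[0,0,0],1],
    [[0,0,0.5],[0,0,0],1],
    [[0,0,0.5],[0,0,0],1],
  ],
)

```text
time: 19.25
ee_pos: [0.5113, -0.1328, 0.0657]
eef_rot: [-180.0, 0.0, 2.6]
contact_force: [-0.7, 0.7, 9.1]
width: 0.156
finger_force: 59.6
```

Seated at 0.0657, exactly the predicted height for the shoulder home. I'll ease off, release and lift.

Emit:
arm_command(
  rows=[
    [[0,0,-0.12],[0,0,0],1],
    [[0,0,-0.12],[0,0,0],0.6],
    [[0,0,-0.12],[0,0,0],0.2],
    [[0,0,-0.12],[0,0,0],-0.3],
    [[0,0,-0.12],[0,0,0],-0.6],
    [[0,0,-0.12],[0,0,0],-0.6],
    [[0,0,-1],[0,0,0],-0.6],
    [[0,0,-4],[0,0,0],-0.6],
    [[0,0,-8],[0,0,0],-0.6],
    [[0,0,-8.5],[0,0,0],-0.6],
  ],
)

```text
time: 20.25
ee_pos: [0.5144, -0.1339, 0.1544]
eef_rot: [179.8, -0.5, 2.6]
contact_force: [1.1, -0.4, 0.0]
width: 0.797
finger_force: 0.0
```

Emit:
arm_command(
  rows=[
    [[-1,0,0],[0,0,0],-0.6],
    [[-1,0,0],[0,0,0],-0.6],
    [[-1,0,0],[0,0,0],-0.6],
  ],
)

```text
time: 20.55
ee_pos: [0.5001, -0.1333, 0.1485]
eef_rot: [-179.9, 0.2, 2.5]
contact_force: [0.2, 0.6, -0.6]
width: 0.803
finger_force: 0.0
```

Run:
```python
from h import *
s=sense();m=camera_model('wrist');im=camera('wrist');print(s['ee_pos'],s['contact_force'])
p=proj('wrist',np.array([.511,-.133,.05]),m).astype(int);x0,y0=p[0]-70,p[1]-55
a=cv2.resize(im[y0:y0+110,x0:x0+140],(560,440),interpolation=2)
sc=camera('scene');b=cv2.resize(sc[170:280,330:390],(240,440),interpolation=2)
cv2.imwrite('pics/end.png',np.hstack([a,b])[:,:,::-1])
```

```text
[ 0.50007896 -0.13328895  0.1485431 ] [ 0.2237529   0.62743619 -0.62280251]
```

View pics/end.png

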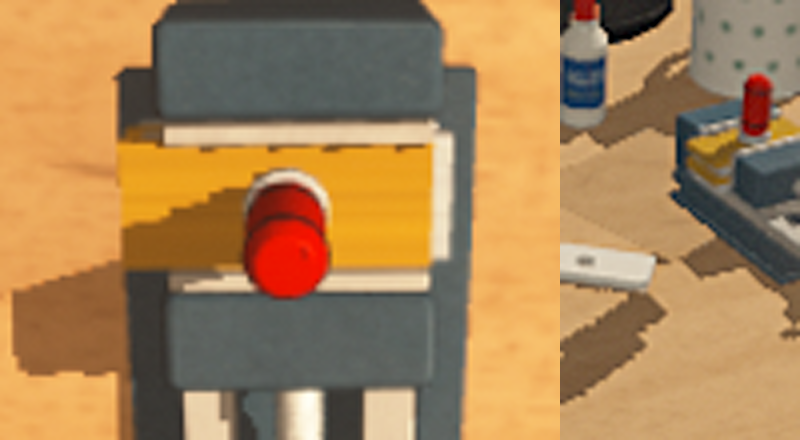

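The pin stands upright with its collar on the top blank at crop (288,200). The jaw is still snug, the blanks are flat, and the mug and glue bottle are where they were.

```bash
python3 -c "
from cell import *
print(close_job())"
```

```text
the job is handed in; nothing more can be done
None
```

The four blanks are pinned: the loose jaw is snug, the pin is through all four holes with its shoulder home on the top blank, it has been released, and the job was handed in at about 20.7 s.

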